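# Fit the T-handle to the hat stretcher

## Robot

A 6-joint arm with a two-finger parallel gripper is mounted at the origin on the work surface. World frame = base frame: x ahead of the robot, y to its left, z up, the work surface at z = 0. Lengths are in mm, angles in rad, forces in N, time in s.
With the tool pointing down it reaches from about 325 to 900 mm from the base axis. Payload 6.1 kg.
Tool frame: the origin (TCP) lies at the very end of the fingers, on their centre line; the grasp point (between the pads) lies 19 mm behind it; z points along the fingers, y is the line along which they close (so a half turn about z gives the same grasp; the last joint's range is limited). The gripper opens to 85 mm and grips with 20 to 120 N. Pads are 22 mm wide; open, the fingers measure 114 mm over their backs; the gripper's body (76 mm by 85 mm) begins 54 mm behind the grasp point. The pads swing forward as they close: fully open they stand 13 mm farther back than shut.
Start: joints at [-1.281, 0.22, 1.526, -0, 1.395, -0.126], TCP at [252.443, -571.741, 231.3] pointing down, gripper open.
Joint ranges: [-2.98, 2.98], [-0.91, 2.08], [0.09, 2.57], [-1.24, 4.39], [0.2, 2.65], [-2.68, 2.68]. Speed limits (rad/s): [2.57, 2.57, 3.01, 3.14, 3.14, 3.14].

## Interface

Orientations are given as a unit quaternion [w, x, y, z].
In Python, from cell import monitor, snapshot, calibration, hand_in gives the robot as it stands.
- The arm moves only by the shell command python3 -m pendant 'ROWS' [FORCE]. ROWS is JSON, a list of rows, each an object of numbers: "x", "y", "z": the shift along the world's x, y, z in m; "wx", "wy", "wz": the turn, a rotation vector about the world's x, y, z in rad; "hand": the opening, from -1 (shut) to 1 (fully open). A call has 1 to 8 rows; each row shifts and turns the commanded pose from where the row before left it; what a row does not reach is not made up. A row lasts 1/8 s, in which the tool goes at most 62.5 mm and 10.7 degrees, less where a joint would pass 70% of its speed; a pose out of reach is approached as far as the arm can. A call with a gripper value outside its range is refused whole. The fingers move at their own pace and stop on an object; FORCE is the grip in N (left out, the last holds). Time passes only in rows, so rows that do not move let the fingers close. It gives the time, the measured TCP pose, the force, the opening and the grip force at its end, in the units of the state.
- monitor.read_state(): the state, without advancing time (a new reading comes with each control period).
- snapshot(name): name is "scene" or "top" or "wrist"; returns (picture, depth): 384x512x3 uint8, red, green, blue; 384x512 float32, mm along the optical axis (not along the pixel's ray), 0 where there is no reading.
- calibration(name): a dict with "K" (3x3 intrinsics, pixels), "rvec" (rotation vector, rad) and "tvec" (3), from world to camera coordinates, as OpenCV has them. Camera axes: x right, y down, z forward; pixel columns grow to the right and rows downward; lengths in mm; the calibration is good to about 2 mm. The wrist camera is an equidistant fisheye: a pixel r from the principal point sees the ray r / f radians off the axis. A picture is of the moment at which its call begins: read the wrist's pose just before it. calibration takes no time and is no camera call; for the wrist camera it gives the pose at the moment of the call.
- hand_in(): hands the job in; it is judged then, once.
The state is a dict: "t": time; "joint_pos": joint angles; "dq": joint speeds; "joint_torque": joint torques, N m; "eef_pos": TCP position; "tool_rot": TCP orientation; "force": force on the tool from outside, world axes, zero at the start; "moment": the same for the moment, N m; "gripper_width": finger opening in mm; "grip_force": force on a finger pad.
Only numpy, scipy, OpenCV 4.12 (cv2) and the standard library are available. Lean on these libraries where they do the work, as an engineer would, in place of code of your own. Each camera call takes 0.05 s, during which the arm holds its last target. There are 200 camera calls.

## Task

Get the hat stretcher ready for use: lift the lid off the blue tin by its knob and lay it flat, knob up, on the bare table top, then take the red T-handle out of the tin and fit it onto the stretcher's leaning square drive shaft, turned to match the square and pushed fully home against the brass collar. Do not drop the lid or the handle, and leave the other things on the table where they are.

Things in the scene. Friction and masses are not known exactly. Their poses are not given: they have to be found in the camera images.
- lid: Loose round lid. Origin: centre of its underside, z up. Steel plug 138 mm across, z 0 to 6 (sits in the tin's mouth); blue disc 166 mm across, z 6 to 12; neck 18 mm across, z 12 to 24; black round knob 34 mm across, z 24 to 46. On the tin its origin is 86 mm above the tin's. About 220 g.
- tin: Fixed round blue tin, open under its lid: 156 mm across outside, 148 mm inside, 92 mm tall, floor 4 mm thick. Origin: centre of its underside, on the table.
- handle: T-handle upright in the tin, bore down. Origin: centre of hub underside = bore mouth; z up the hub, x along the bar. Steel hub 40 x 40, z 0 to 44; square bore 21.8 wide, sides parallel to x and y, 38 deep; neck 24 (x) by 22, z 44 to 54; red bar 96 (x) by 24 (y), z 54 to 78, centred (all mm). 300 g, centre of mass about z 32. Fits the shaft in any of 4 quarter turns.
- shaft_seat (a point): Centre of the brass collar's top face (54 mm across, 150 mm above the table), where the hub's underside rests. z points out along the square shaft, leaning 32 deg from vertical to the stretcher's front; x, y parallel to the square's sides, turning with it. Steel shaft 20 x 20, 34 long, last 7 tapering to 13 x 13 mm. It turns stiffly (0.25 N m), starts up to 0.7 rad either way.
- stretcher: Fixed hat stretcher. Origin: on the table; x to its back, y to its left, z up. In mm: grey base plate x -90 to 90, y -150 to 190, 20 thick; green gearbox x -50 to 70, y -150 to -30, to z 105, the collar above it at (-20, -90, 150); split oval wooden block on a post at (20, 115), 136 (x) by 180 (y), z 125 to 210.
- crown_block: Bystander: dark wooden domed hat block, 160 mm across, 110 mm tall. Origin: centre of its underside.
- spool_red: Bystander: red thread spool, 52 mm across, 62 mm tall. Origin: centre of its underside.
- spool_violet: Bystander: violet thread spool, 52 mm across, 62 mm tall. Origin: centre of its underside.
- spool_cream: Bystander: cream thread spool, 52 mm across, 62 mm tall. Origin: centre of its underside.
- hat_brush: Bystander: brush 200 mm long lying along its x. Origin: centre of its underside.
- pin_dish: Bystander: white bowl 100 mm across, 40 mm tall. Origin: centre of its underside.
- stiffener: Bystander: bottle 60 mm across, 150 mm tall. Origin: centre of its underside.

How it is judged:
By the outcome, as a careful person would: the job done as asked, in the order asked, and still so for the second after the job is handed in, with the robot touching nothing.
It also fails if it takes over 53 s, if anything falls off the work surface, if the arm or the gripper's body presses on something with over 40 N, if the wrist force passes 120 N, or if a joint passes its speed limit or range.

## Working session

There is one attempt and no reset: what is moved stays moved. The work goes in short steps, Python scripts to look and compute and a shell command to move; the robot and the scene stay as the last step left them, time stands still between calls to the robot, and variables do not carry over. Pictures are saved under pics/ and viewed, at most 10 in all, crops included, and the job is handed in when it is done.

```bash
ls; mkdir -p pics; python3 - <<'E'
from cell import monitor, snapshot, calibration
import numpy as np,cv2
s=monitor.read_state();print({k:np.round(v,3).tolist() for k,v in s.items()})
for n in("scene","top"):
    im,d=snapshot(n);c=calibration(n);np.savez(f"pics/{n}0.npz",im=im,d=d,**{k:np.array(c[k]) for k in("K","rvec","tvec")})
    cv2.imwrite(f"pics/{n}0.png",im[:,:,::-1]);R=cv2.Rodrigues(np.array(c["rvec"],float))[0]
    print(n,np.array(c["K"]).tolist(),"cam at",-R.T@np.array(c["tvec"]).ravel(), "fwd",R[2])
E
```

```text
pics
{'t': 0.0, 'joint_pos': [-1.281, 0.221, 1.528, 0.0, 1.395, -0.126], 'dq': [-0.002, -0.001, 0.001, -0.001, -0.001, -0.001], 'joint_torque': [-0.0, -49.689, -38.94, -0.0, 0.011, 0.0], 'eef_pos': [252.279, -571.152, 230.19], 'tool_rot': [-0.001, 0.978, 0.206, -0.0], 'force': [-0.533, 0.386, -0.396], 'moment': [-0.009, -0.001, 0.028], 'grip_force': 0.0, 'gripper_width': 85.367}
scene [[472.9589594485997, 0.0, 257.93387079258565], [0.0, 472.9589594485997, 186.01058546228663], [0.0, 0.0, 1.0]] cam at [1685.0885763  -686.61430883 1313.56736713] fwd [-0.64171982  0.38359239 -0.66411788]
top [[358.0696452678915, 0.0, 252.65396668228854], [0.0, 358.0696452678915, 193.4631081988024], [0.0, 0.0, 1.0]] cam at [ 410.06754642    4.60648207 1171.77680715] fwd [ 0.13539376 -0.01250185 -0.99071299]
```

View pics/scene0.png

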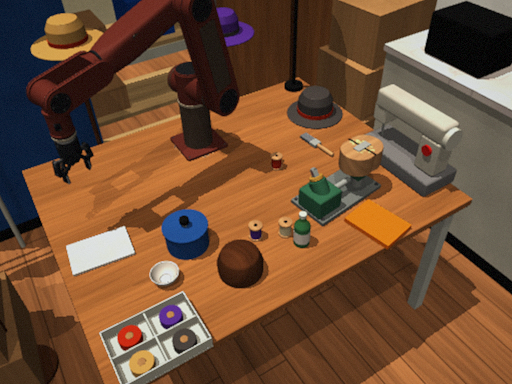

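View pics/top0.png

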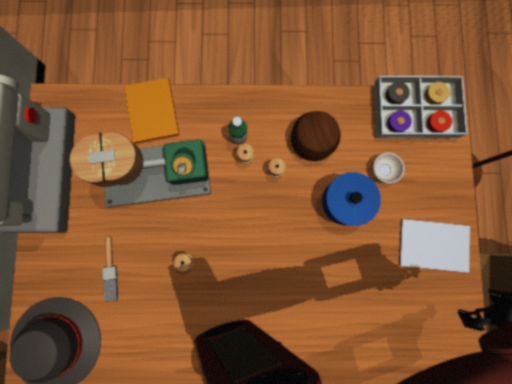

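The scene picture shows the blue tin at (186,233), the stretcher at (320,195) and its shaft near (317,175). The top view shows the lid at (352,198) with its knob at (355,198), the green gearbox at (185,163), and bare table around (300,230). The orange and white sheets are not bare table.

```bash
cat > h.py <<'E'
import numpy as np,cv2
def load(n): return np.load(f"pics/{n}.npz")
def Rt(c): return cv2.Rodrigues(c["rvec"].astype(float))[0],c["tvec"].astype(float).ravel()
def cloud(c):
    R,t=Rt(c);d=c["d"].astype(float);v,u=np.mgrid[0:384,0:512]
    K=c["K"];p=np.stack([(u-K[0,2])/K[0,0]*d,(v-K[1,2])/K[1,1]*d,d],-1)
    return (p-t)@R
def plane(c,uv,z):
    R,t=Rt(c);K=c["K"];uv=np.atleast_2d(uv).astype(float)
    r=np.c_[(uv[:,0]-K[0,2])/K[0,0],(uv[:,1]-K[1,2])/K[1,1],np.ones(len(uv))]@R
    o=-R.T@t;return o+r*((z-o[2])/r[:,2])[:,None]
E
python3 - <<'E'
from h import *
for n in("top0","scene0"):
    c=load(n);P=cloud(c);hsv=cv2.cvtColor(c["im"],cv2.COLOR_RGB2HSV);H,S,V=hsv[...,0].astype(int),hsv[...,1],hsv[...,2]
    print(n)
    def comp(m,z,name):
        k,l,st,ce=cv2.connectedComponentsWithStats(m.astype(np.uint8));i=1+st[1:,4].argmax()
        q=(l==i);cn=max(cv2.findContours(q.astype(np.uint8),0,cv2.CHAIN_APPROX_NONE)[0],key=len)[:,0]
        w=plane(c,cn,z)[:,:2].astype(np.float32)
        print(name,"area",st[i,4],"cent",plane(c,ce[i],z)[0].round(1),"minrect",np.round(cv2.minAreaRect(w)[0],1),np.round(cv2.minAreaRect(w)[1],1),round(cv2.minAreaRect(w)[2],2),"medz",np.median(P[q][:,2]).round(1), "circ",np.round(cv2.minEnclosingCircle(w)[0]+(cv2.minEnclosingCircle(w)[1],),1))
        return q
    z=P[...,2]
    blue=(H>105)&(H<125)&(S>150)&(V>50)
    q=comp(blue&(abs(z-98)<8),98,"lid")
    lc=P[q].mean(0)
    near=np.hypot(P[...,0]-lc[0],P[...,1]-lc[1])<40
    m=near&(z>118); print("knob pts",m.sum(),P[m].mean(0).round(1),P[m].max(0).round(1),P[m].min(0).round(1))
    green=(H>60)&(H<95)&(S>100)
    comp(green&(abs(z-105)<6),105,"gear")
    gc=P[green&(abs(z-105)<6)].mean(0)
    near=(abs(P[...,0]-gc[0])<250)&(abs(P[...,1]-gc[1]-80)<300)
    comp((S<70)&(abs(z-20)<6)&near,20,"plate")
    m=(np.hypot(P[...,0]-gc[0],P[...,1]-gc[1])<90)
    brass=m&(abs(z-150)<5);print("collar",brass.sum(),P[brass].mean(0).round(1))
    hi=m&(z>155);print("shaft",hi.sum(),P[hi].round(0).tolist()[:60:3])
    if n=="top0":
        ob=(z>15)&(z<400);k,l,st,ce=cv2.connectedComponentsWithStats(ob.astype(np.uint8))
        for i in range(1,k):
            if st[i,4]>40:
                p=P[l==i];print(ce[i].round(),st[i,4],"min",p.min(0).round(),"max",p.max(0).round())
E
```

```text
top0
lid area 2044 cent [ 541.3 -311.    98. ] minrect [ 542.  -311.7] [155.6 160.8] 14.32 medz 99.0 circ [ 542.9 -312.    81.7]
knob pts 113 [ 542.3 -311.5  131.9] [ 557.8 -296.8  137.9] [ 526.5 -329.8  118.3]
gear area 855 cent [658.4 195.1 105. ] minrect [656.6 198.4] [114.2 117.4] 8.15 medz 105.8 circ [654.9 198.6  76.1]
plate area 2142 cent [583.7 317.9  20. ] minrect [601.7 302.8] [111.2 335.7] 7.76 medz 21.1 circ [578.3 300.  168.4]
collar 143 [646.  195.8 150.1]
shaft 184 [[666.0, 202.0, 159.0], [667.0, 188.0, 155.0], [664.0, 191.0, 157.0], [661.0, 200.0, 155.0], [657.0, 196.0, 159.0], [654.0, 207.0, 161.0], [652.0, 198.0, 166.0], [654.0, 190.0, 161.0], [650.0, 209.0, 164.0], [650.0, 201.0, 164.0], [650.0, 192.0, 164.0], [650.0, 184.0, 163.0], [646.0, 212.0, 166.0], [648.0, 204.0, 161.0], [648.0, 195.0, 162.0], [647.0, 187.0, 163.0], [648.0, 178.0, 160.0], [645.0, 210.0, 159.0], [644.0, 201.0, 162.0], [646.0, 193.0, 157.0]]
[ 90. 158.] 19682 min [440. 129.  15.] max [960. 761. 302.]
[421. 106.] 3858 min [ 760. -710.   15.] max [ 963. -426.   58.]
[315. 135.] 1951 min [ 677. -
[... 882 characters left out ...]
 105. ] minrect [671.  194.2] [122.  122.3] 7.87 medz 104.4 circ [671.5 193.9  77.3]
plate area 862 cent [687.  316.8  20. ] minrect [644.2 303.3] [180.  344.9] 6.45 medz 19.6 circ [643.2 303.9 186.9]
collar 72 [656.2 191.4 149.4]
shaft 98 [[610.0, 191.0, 177.0], [618.0, 199.0, 179.0], [619.0, 189.0, 180.0], [623.0, 200.0, 177.0], [615.0, 187.0, 173.0], [627.0, 192.0, 178.0], [616.0, 182.0, 170.0], [623.0, 191.0, 172.0], [628.0, 201.0, 170.0], [623.0, 187.0, 168.0], [627.0, 197.0, 167.0], [619.0, 185.0, 162.0], [632.0, 189.0, 168.0], [638.0, 199.0, 169.0], [630.0, 186.0, 164.0], [637.0, 195.0, 165.0], [640.0, 212.0, 159.0], [638.0, 180.0, 168.0], [636.0, 197.0, 158.0], [648.0, 205.0, 163.0]]
```

```bash
python3 -m pendant '[{"x":0.03,"y":0.03,"hand":1},{"x":0.042,"y":0.037,"hand":1},{"x":0.042,"y":0.037,"hand":1},{"x":0.042,"y":0.037,"hand":1},{"x":0.042,"y":0.037,"hand":1},{"x":0.042,"y":0.037,"hand":1},{"x":0.042,"y":0.037,"hand":1},{"x":0.01,"y":0.008,"hand":1}]' 40; python3 - <<'E'
from cell import snapshot,calibration,monitor
import cv2,numpy as np
c=calibration("wrist");im,d=snapshot("wrist");R=cv2.Rodrigues(np.array(c["rvec"],float))[0]
print(np.array(c["K"]).tolist(),c.keys(),(-R.T@np.array(c["tvec"]).ravel()).round(1),R.round(3).tolist(),d.max())
np.savez("pics/w0.npz",im=im,d=d,**{k:np.array(c[k]) for k in("K","rvec","tvec")})
cv2.imwrite("pics/w0.png",im[:,:,::-1]);print(monitor.read_state()["eef_pos"])
E
```

```text
[[297.3186396354542, 0.0, 255.88662951659117], [0.0, 297.3186396354542, 193.83163244314406], [0.0, 0.0, 1.0]] dict_keys(['K', 'rvec', 'tvec']) [ 320.2 -540.7  374. ] [[0.406, -0.914, -0.002], [-0.873, -0.388, 0.297], [-0.272, -0.119, -0.955]] 1628.2603
[ 252.32772272 -571.29514423  230.45223061]invalid input
```

View pics/w0.png

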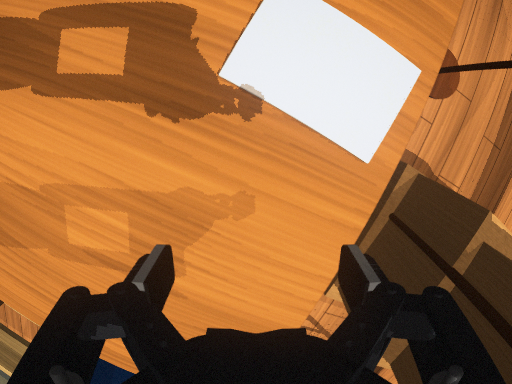

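The wrist view shows only the white sheet and the open fingers at (155,270) and (360,270), because the move was refused as invalid input. I'll try a row with every key filled in.

```bash
python3 -m pendant '[{"x":0.03,"y":0.03,"z":0,"wx":0,"wy":0,"wz":0,"hand":1}]' 40; python3 -m pendant --help
```

```text
t: 0.28
eef_pos: [281.0, -542.7, 230.6]
tool_rot: [-0.0, 0.979, 0.205, -0.0]
force: [0.3, 0.2, -0.2]
gripper_width: 85.2
grip_force: 0.0invalid input: not JSON, or not a number
```

```bash
python3 -m pendant '[{"x":0.044,"y":0.038,"z":0,"wx":0,"wy":0,"wz":0,"hand":1},{"x":0.044,"y":0.038,"z":0,"wx":0,"wy":0,"wz":0,"hand":1},{"x":0.044,"y":0.038,"z":0,"wx":0,"wy":0,"wz":0,"hand":1},{"x":0.044,"y":0.038,"z":0,"wx":0,"wy":0,"wz":0,"hand":1},{"x":0.044,"y":0.038,"z":0,"wx":0,"wy":0,"wz":0,"hand":1},{"x":0.042,"y":0.039,"z":0,"wx":0,"wy":0,"wz":0,"hand":1},{"x":0,"y":0,"z":-0.03,"wx":0,"wy":0,"wz":0,"hand":1},{"x":0,"y":0,"z":0,"wx":0,"wy":0,"wz":0,"hand":1}]'
```

```text
t: 1.27
eef_pos: [543.2, -310.8, 198.0]
tool_rot: [-0.002, 0.978, 0.207, -0.002]
force: [-1.3, 0.8, 0.7]
gripper_width: 85.6
grip_force: 0.0
```

```bash
python3 -m pendant '[{"x":0,"y":0,"z":-0.05,"wx":0,"wy":0,"wz":0,"hand":1},{"x":0,"y":0,"z":-0.035,"wx":0,"wy":0,"wz":0,"hand":1},{"x":0,"y":0,"z":-0.012,"wx":0,"wy":0,"wz":0,"hand":1},{"x":0,"y":0,"z":0,"wx":0,"wy":0,"wz":0,"hand":-1},{"x":0,"y":0,"z":0,"wx":0,"wy":0,"wz":0,"hand":-1},{"x":0,"y":0,"z":0,"wx":0,"wy":0,"wz":0,"hand":-1},{"x":0,"y":0,"z":0,"wx":0,"wy":0,"wz":0,"hand":-1},{"x":0,"y":0,"z":0,"wx":0,"wy":0,"wz":0,"hand":-1}]' 50
```

```text
t: 2.28
eef_pos: [545.6, -313.6, 106.7]
tool_rot: [0.001, 0.978, 0.206, 0.001]
force: [-0.3, -0.2, 6.6]
gripper_width: 32.6
grip_force: 50.0
```

```bash
python3 -m pendant '[{"x":0,"y":0,"z":0.01,"wx":0,"wy":0,"wz":0,"hand":-1},{"x":0,"y":0,"z":0.02,"wx":0,"wy":0,"wz":0,"hand":-1},{"x":0,"y":0,"z":0.03,"wx":0,"wy":0,"wz":0,"hand":-1},{"x":0,"y":0,"z":0,"wx":0,"wy":0,"wz":0,"hand":-1}]' 70; python3 - <<'E'
from cell import snapshot,calibration,monitor
import cv2,numpy as np
c=calibration("wrist");im,d=snapshot("wrist")
cv2.imwrite("pics/w1.png",im[:,:,::-1]);s=monitor.read_state();print(s["eef_pos"],s["gripper_width"],s["force"],s["moment"])
E
```

```text
t: 2.78
eef_pos: [546.4, -314.2, 168.4]
tool_rot: [0.003, 0.978, 0.206, 0.002]
force: [0.1, 0.3, -2.5]
gripper_width: 32.0
grip_force: 69.8
[ 545.356715   -313.39723444  166.18066288] 31.996099578836944 [-0.6381553   0.41838943 -2.50527168] [-0.02074221  0.02877829  0.04345225]
```

View pics/w1.png

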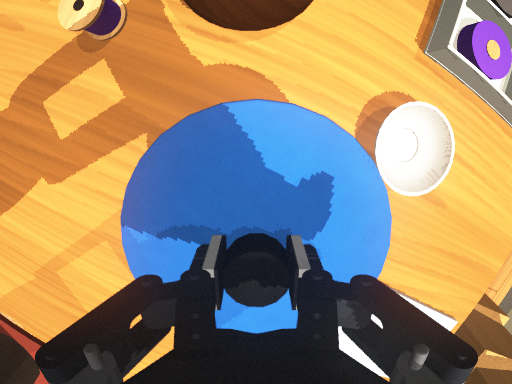

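The wrist view shows the lid held by its knob at (257,270), level and clear of the tin, and the force matches its weight. Next I carry it to bare table near (450,-80).

```bash
python3 -m pendant '[{"x":-0.01,"y":0.025,"z":0,"wx":0,"wy":0,"wz":0,"hand":-1},{"x":-0.016,"y":0.04,"z":0,"wx":0,"wy":0,"wz":0,"hand":-1},{"x":-0.018,"y":0.045,"z":0,"wx":0,"wy":0,"wz":0,"hand":-1},{"x":-0.018,"y":0.045,"z":0,"wx":0,"wy":0,"wz":0,"hand":-1},{"x":-0.018,"y":0.045,"z":-0.03,"wx":0,"wy":0,"wz":0,"hand":-1},{"x":-0.015,"y":0.035,"z":-0.04,"wx":0,"wy":0,"wz":0,"hand":-1},{"x":0,"y":0,"z":-0.04,"wx":0,"wy":0,"wz":0,"hand":-1},{"x":0,"y":0,"z":0,"wx":0,"wy":0,"wz":0,"hand":-1}]'; python3 - <<'E'
from cell import snapshot
import cv2
im,d=snapshot("scene");cv2.imwrite("pics/s1.png",cv2.resize(im[150:290,120:330,::-1],None,fx=3,fy=3))
E
```

```text
t: 3.82
eef_pos: [445.3, -75.9, 50.5]
tool_rot: [-0.002, 0.978, 0.207, -0.004]
force: [0.2, -0.1, -1.9]
gripper_width: 32.1
grip_force: 70.2
```

View pics/s1.png

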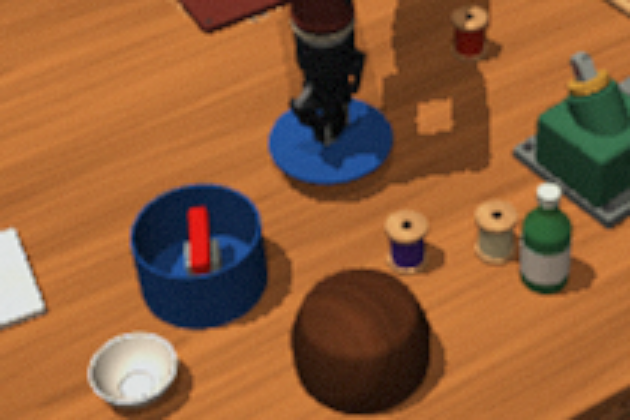

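The scene crop shows the lid held level at (330,140) over bare table, and the red handle standing in the tin at (200,240). Next I lower the lid.

```bash
python3 -m pendant '[{"x":0,"y":0,"z":-0.015,"wx":0,"wy":0,"wz":0,"hand":-1},{"x":0,"y":0,"z":-0.009,"wx":0,"wy":0,"wz":0,"hand":-1},{"x":0,"y":0,"z":-0.004,"wx":0,"wy":0,"wz":0,"hand":-1},{"x":0,"y":0,"z":0,"wx":0,"wy":0,"wz":0,"hand":-1}]'
```

```text
t: 4.38
eef_pos: [449.3, -77.9, 26.2]
tool_rot: [-0.0, 0.978, 0.206, -0.0]
force: [-0.4, 0.4, -2.4]
gripper_width: 31.6
grip_force: 70.2
```

```bash
python3 -m pendant '[{"x":0,"y":0,"z":-0.003,"wx":0,"wy":0,"wz":0,"hand":-1},{"x":0,"y":0,"z":-0.002,"wx":0,"wy":0,"wz":0,"hand":-1},{"x":0,"y":0,"z":0,"wx":0,"wy":0,"wz":0,"hand":-1}]'
```

```text
t: 4.75
eef_pos: [449.3, -77.7, 21.2]
tool_rot: [-0.0, 0.978, 0.206, -0.0]
force: [-0.3, 0.1, -2.2]
gripper_width: 32.1
grip_force: 70.2
```

```bash
python3 -m pendant '[{"x":0,"y":0,"z":-0.002,"wx":0,"wy":0,"wz":0,"hand":-1},{"x":0,"y":0,"z":-0.002,"wx":0,"wy":0,"wz":0,"hand":-1},{"x":0,"y":0,"z":0,"wx":0,"wy":0,"wz":0,"hand":-1}]'
```

```text
t: 5.12
eef_pos: [449.7, -77.8, 20.6]
tool_rot: [-0.0, 0.978, 0.207, -0.001]
force: [-16.2, 4.8, 35.3]
gripper_width: 32.2
grip_force: 74.4
```

```bash
python3 -m pendant '[{"x":0,"y":0,"z":0.002,"wx":0,"wy":0,"wz":0,"hand":-1},{"x":0,"y":0,"z":0,"wx":0,"wy":0,"wz":0,"hand":-0.1},{"x":0,"y":0,"z":0,"wx":0,"wy":0,"wz":0,"hand":1},{"x":0,"y":0,"z":0,"wx":0,"wy":0,"wz":0,"hand":1},{"x":0,"y":0,"z":0,"wx":0,"wy":0,"wz":0,"hand":1},{"x":0,"y":0,"z":0.03,"wx":0,"wy":0,"wz":0,"hand":1},{"x":0,"y":0,"z":0.05,"wx":0,"wy":0,"wz":0,"hand":1},{"x":0,"y":0,"z":0.06,"wx":0,"wy":0,"wz":0,"hand":1}]'
```

```text
t: 6.12
eef_pos: [448.4, -77.4, 159.7]
tool_rot: [-0.001, 0.978, 0.206, -0.001]
force: [1.5, -1.0, -0.8]
gripper_width: 85.3
grip_force: 0.0
```

```bash
python3 - <<'E'
from cell import snapshot,calibration
from h import *
for n in("top","scene"):
    im,d=snapshot(n);c=calibration(n);c={k:np.array(c[k]) for k in("K","rvec","tvec")};c.update(im=im,d=d);np.savez(f"pics/{n}1.npz",**c)
    P=cloud(c);hsv=cv2.cvtColor(im,cv2.COLOR_RGB2HSV);H,S,V=hsv[...,0],hsv[...,1],hsv[...,2]
    red=((H<6)|(H>174))&(S>170)&(V>90)&(np.hypot(P[...,0]-545,P[...,1]+313)<90)
    print(n,red.sum(),"z",np.percentile(P[red][:,2],[5,50,95]).round(1))
    top=red&(P[...,2]>77);cn=np.argwhere(top)[:,::-1]
    w=plane(c,cn,82)[:,:2].astype(np.float32);r=cv2.minAreaRect(w)
    print(len(w),w.mean(0),r)
    q=(w-w.mean(0));print("pca",np.degrees(np.arctan2(*np.linalg.svd(q,full_matrices=False)[2][0][::-1])))
    blue=(H>105)&(H<125)&(S>150)&(V>50)&(np.hypot(P[...,0]-450,P[...,1]+78)<110)&(P[...,2]<60)
    A=P[blue];print("lid z",np.percentile(A[:,2],[5,50,95]),A.mean(0))
    # plane tilt
    a=np.c_[A[:,:2]-A[:,:2].mean(0),np.ones(len(A))];print(np.linalg.lstsq(a,A[:,2],rcond=None)[0])
E
```

```text
top 211 z [78.1 82.5 86.5]
205 [ 542.8457 -309.3606] ((542.7150268554688, -309.1756286621094), (22.607711791992188, 92.81620788574219), 65.4943618774414)
pca 155.535
lid z [ 9.23720052 12.9156006  16.56024193] [408.3323253  -66.70247274  12.91838355]
[4.00528302e-04 2.73101057e-04 1.29183836e+01]
scene 140 z [58.3 80.1 85.3]
98 [ 547.8372 -312.66  ] ((548.381103515625, -312.0533752441406), (21.405004501342773, 98.17525482177734), 69.382568359375)
pca -22.738052
lid z [ 6.07330007 11.29560543 16.81112127] [454.12270529 -80.93338482  11.53631962]
[ 1.03554010e-04 -4.38612840e-03  1.15363196e+01]
```

```bash
python3 -m pendant '[{"x":0.01,"y":0.04,"z":0.03,"wx":0,"wy":0,"wz":0,"hand":1},{"x":0.018,"y":0.048,"z":0.02,"wx":0,"wy":0,"wz":0,"hand":1},{"x":0.018,"y":0.048,"z":0.02,"wx":0,"wy":0,"wz":0,"hand":1},{"x":0.018,"y":0.048,"z":0.02,"wx":0,"wy":0,"wz":0,"hand":1},{"x":0.018,"y":0.048,"z":0.01,"wx":0,"wy":0,"wz":0,"hand":1},{"x":0.01,"y":0.01,"z":0,"wx":0,"wy":0,"wz":0,"hand":1},{"x":0,"y":0,"z":0,"wx":0,"wy":0,"wz":0,"hand":1},{"x":0,"y":0,"z":0,"wx":0,"wy":0,"wz":0,"hand":1}]'
cat >> h.py <<'E'
def fe_rays(c,uv):
    K=c["K"];uv=np.asarray(uv,float);x=(uv[...,0]-K[0,2])/K[0,0];y=(uv[...,1]-K[1,2])/K[1,1]
    th=np.hypot(x,y);s=np.sinc(th/np.pi)
    return np.stack([x*s,y*s,np.cos(th)],-1)
def fe_cloud(c):
    R,t=Rt(c);v,u=np.mgrid[0:384,0:512];r=fe_rays(c,np.stack([u,v],-1))
    d=c["d"].astype(float);p=r/r[...,2:]*d[...,None]
    P=(p-t)@R;P[d<=0]=np.nan;return P
def fe_plane(c,uv,p0,n):
    R,t=Rt(c);r=fe_rays(c,np.atleast_2d(uv))@R;o=-R.T@t
    return o+r*(((p0-o)@n)/(r@n))[:,None]
def grab(n,name):
    from cell import snapshot,calibration
    c=calibration(n);c={k:np.array(c[k]) for k in("K","rvec","tvec")}
    c["im"],c["d"]=snapshot(n);np.savez(f"pics/{name}.npz",**c);return c
E
python3 - <<'E'
from h import *
c=grab("wrist","w2");P=fe_cloud(c)
R,t=Rt(c);q=np.array([625,189,170.])@R.T+t;th=np.arctan2(np.hypot(q[0],q[1]),q[2]);f=c["K"][0,0]*th/np.hypot(q[0],q[1])
u,v=c["K"][0,2]+q[0]*f,c["K"][1,2]+q[1]*f;print(u,v,-R.T@t)
u,v=int(u),int(v);a,b=max(0,v-70),max(0,u-90);cr=c["im"][a:a+140,b:b+180,::-1];print("crop origin",b,a)
cv2.imwrite("pics/w2.png",cv2.resize(cr,None,fx=4,fy=4))
E
```

```text
t: 7.22
eef_pos: [540.8, 162.9, 258.2]
tool_rot: [0.0, 0.979, 0.206, -0.001]
force: [-0.4, -0.3, 0.3]
gripper_width: 85.2
grip_force: 0.0
270.1343329357261 87.14735592620713 [608.90672657 193.76565949 401.7476561 ]
crop origin 180 17
```

View pics/w2.png

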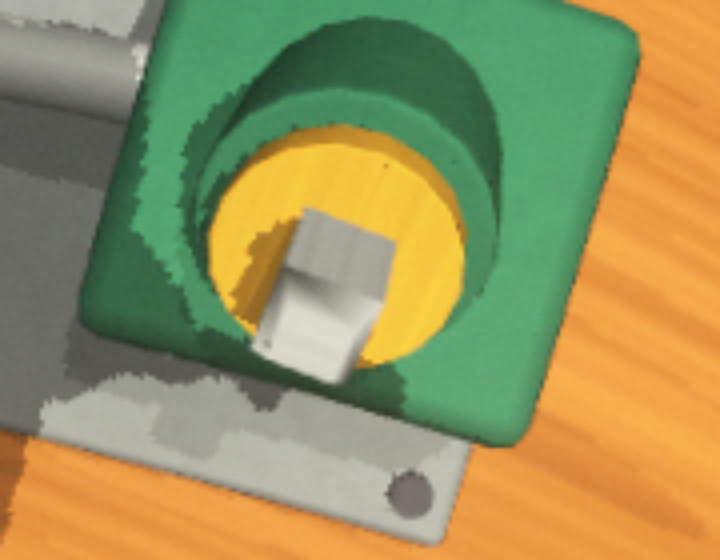

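The wrist crop shows the square shaft well. Its back base edge on the brass collar runs from (305,208) to (397,242), and the taper starts along (285,270)–(382,304). The collar ellipse is centred near (337,245).

```bash
cat > m.py <<'E'
from h import *
c=load("w2");o=np.array([180,17]);px=lambda *a:np.array(a,float)/4+o-0.375
up=np.array([0,0,1.]);P=fe_cloud(c)
def ang(a,b):d=b-a;return np.degrees(np.arctan2(d[1],d[0]))
for nm,a,b,z in(("right",(634,85),(530,420),105),("bottom",(120,338),(480,440),105),("plate",(50,440),(420,543),20)):
    w=fe_plane(c,px(a,b),np.array([0,0,z]),up);print(nm,w.round(1).tolist(),ang(*w).round(2))
psi=np.radians(7.5)
for it in range(1):
  ax=np.array([-np.sin(np.radians(32))*np.cos(psi),-np.sin(np.radians(32))*np.sin(psi),np.cos(np.radians(32))])
  seat=np.array([640,191,150.])
  hsv=cv2.cvtColor(c["im"],cv2.COLOR_RGB2HSV);H,S,V=[hsv[...,i].astype(int) for i in range(3)]
  yel=((H>15)&(H<32)&(S>150)&(V>150)).astype(np.uint8);yel[:17]=0;yel[110:]=0;yel[:,:225]=0;yel[:,300:]=0
  Q=P[(yel>0)];print("yellow depth pts",len(Q),np.nanmean(Q,0))
  g=np.isfinite(Q).all(1);Q=Q[g];Q=Q[np.abs((Q-seat)@ax)<6]
  u,s,vt=np.linalg.svd(Q-Q.mean(0),full_matrices=False);print("collar normal fit",vt[2],"model",ax, "offset",((Q-seat)@ax).mean())
  cn=max(cv2.findContours(yel,0,1)[0],key=len)
  hull=cv2.convexHull(cn)[:,0]
  e1=np.cross(ax,up);e1/=np.linalg.norm(e1);e2=np.cross(ax,e1) # e1: horizontal; 
  w=fe_plane(c,hull,seat,ax)-seat;q=np.c_[w@e1,w@e2].astype(np.float32)
  print("hull circle",cv2.minEnclosingCircle(q),cv2.fitEllipse(q))
  for nm,a,b,h in(("base",(305,208),(397,242),0),("taper",(285,270),(382,304),27),("tipfront",(255,345),(337,383),34),):
    w=fe_plane(c,px(a,b),seat+h*ax,ax)-seat;q=np.c_[w@e1,w@e2];print(nm,q.round(1).tolist(),"len",np.linalg.norm(q[1]-q[0]).round(1),"ang in e1e2",np.degrees(np.arctan2(*(q[1]-q[0])[::-1])).round(1))
print("e1",e1,"e2",e2)
E
python3 m.py
```

```text
right [[706.8, 147.0, 105.0], [615.9, 135.3, 105.0]] -172.63
bottom [[593.2, 236.9, 105.0], [605.8, 144.6, 105.0]] -82.19
plate [[549.4, 257.9, 20.0], [566.2, 134.0, 20.0]] -82.28
yellow depth pts 1997 [635.28882057 196.26397995 154.96056648]
collar normal fit [ 0.39990857  0.0696706  -0.91390325] model [-0.52538573 -0.06916834  0.8480481 ] offset 3.024575874133257
hull circle ((5.8094916343688965, 10.17411994934082), 29.28877067565918) ((5.956081867218018, 10.709135055541992), (54.77780532836914, 59.07896423339844), 174.7245635986328)
base [[15.2, 2.3], [-5.2, 3.8]] len 20.5 ang in e1e2 175.6
taper [[14.7, 3.3], [-4.9, 4.5]] len 19.6 ang in e1e2 176.5
tipfront [[16.2, 17.3], [-1.1, 20.5]] len 17.6 ang in e1e2 169.5
e1 [-0.13052619  0.99144486  0.        ] e2 [-0.84079293 -0.11069249 -0.52991926]
```

```bash
sed -i 's/radians(7.5)/radians(7.7)/; s/seat=np.array(\[640,191,150.\])/seat=np.array([628,195.5,150.])/' m.py; cat >> m.py <<'E'
q=(np.c_[(P.reshape(-1,3)-seat)@e1,(P.reshape(-1,3)-seat)@e2,(P.reshape(-1,3)-seat)@ax]).reshape(384,512,3)
m=(q[...,2]>6)&(q[...,2]<25)&(np.hypot(q[...,0],q[...,1])<16);m[:20]=0;m[110:]=0
F=q[m];print("face pts",len(F));k,b=np.polyfit(F[:,0],F[:,1],1);print("slope deg",np.degrees(np.arctan(k)),"b",b)
# edges
Q2=q[(yel>0)];print("collar height by depth",np.nanmedian(Q2[:,2]))
E
python3 m.py | tail -8
```

```text
hull circle ((-0.22805866599082947, -2.494380235671997), 28.529661178588867) ((-0.06142151355743408, -1.9691262245178223), (53.353206634521484, 57.53194808959961), 174.88751220703125)
base [[8.9, -10.2], [-11.0, -8.6]] len 20.0 ang in e1e2 175.4
taper [[8.5, -9.6], [-10.5, -8.3]] len 19.0 ang in e1e2 176.3
tipfront [[10.0, 3.9], [-6.8, 7.1]] len 17.1 ang in e1e2 169.2
e1 [-0.13398619  0.9909832   0.        ] e2 [-0.84040142 -0.11362673 -0.52991926]
face pts 287
slope deg 1.4126326041156054 b -9.953123264366495
collar height by depth 0.8931441666930657
```

```bash
cat >> m.py <<'E'
S8=cv2.GaussianBlur(c["im"].astype(float),(0,0),0.6);sat=(S8[...,0]-S8[...,2])  # yellow: R>>B
pts=[]
for u in range(258,278):
    v0=17+(208+(u-180-76)*4*34/92/1.0)/4
    vs=np.arange(int(v0)-5,int(v0)+6);s=sat[vs,u]
    lo,hi=s[-3:].mean(),s[:3].mean();th=(lo+hi)/2
    i=np.where((s[:-1]>th)&(s[1:]<=th))[0]
    if len(i): i=i[0];pts.append((u,vs[i]+(s[i]-th)/(s[i]-s[i+1])))
pts=np.array(pts);print(pts.round(1).tolist())
w=fe_plane(c,pts,seat,ax)-seat;q=np.c_[w@e1,w@e2]
for sl in(slice(0,None),slice(1,-1),slice(3,-3)):
    k,b=np.polyfit(q[sl,0],q[sl,1],1);print("base edge",np.degrees(np.arctan(k)),b,np.std(q[sl,1]-k*q[sl,0]-b))
E
python3 m.py | tail -4
```

```text
[[258.0, 68.7], [259.0, 69.1], [260.0, 69.4], [261.0, 69.8], [262.0, 70.3], [263.0, 70.7], [264.0, 71.2], [265.0, 71.5], [266.0, 71.8], [267.0, 72.2], [268.0, 72.6], [269.0, 73.1], [270.0, 73.5], [271.0, 74.0], [272.0, 74.3], [273.0, 74.6], [274.0, 74.9], [275.0, 75.4], [276.0, 75.8], [277.0, 76.2]]
base edge -6.088486588957574 -9.891544584252944 0.0678981862504434
base edge -6.058810338302671 -9.888187747870306 0.07086102686680987
base edge -6.118894579331468 -9.872872449849758 0.07094911848116962
```

```bash
python3 -m pendant '[{"x":0,"y":-0.04,"z":0,"wx":0,"wy":0,"wz":-0.104,"hand":1},{"x":0,"y":-0.06,"z":0,"wx":0,"wy":0,"wz":-0.104,"hand":1},{"x":0,"y":-0.062,"z":0,"wx":0,"wy":0,"wz":-0.104,"hand":1},{"x":0,"y":-0.062,"z":0,"wx":0,"wy":0,"wz":-0.104,"hand":1},{"x":0,"y":-0.062,"z":0,"wx":0,"wy":0,"wz":-0.104,"hand":1},{"x":0,"y":-0.062,"z":0,"wx":0,"wy":0,"wz":-0.104,"hand":1},{"x":0,"y":-0.062,"z":0,"wx":0,"wy":0,"wz":-0.104,"hand":1},{"x":0,"y":-0.04,"z":0,"wx":0,"wy":0,"wz":-0.104,"hand":1}]'
python3 -m pendant '[{"x":0.002,"y":-0.022,"z":-0.03,"wx":0,"wy":0,"wz":0,"hand":0.4},{"x":0,"y":0,"z":0,"wx":0,"wy":0,"wz":0,"hand":0.4},{"x":0,"y":0,"z":0,"wx":0,"wy":0,"wz":0,"hand":0.4}]'
python3 - <<'E'
from h import *
from cell import monitor
from scipy.spatial.transform import Rotation as Ro
s=monitor.read_state();q=s["tool_rot"];T=Ro.from_quat(q,scalar_first=True).as_matrix();print(np.round(s["eef_pos"],1),"toolx",np.degrees(np.arctan2(T[1,0],T[0,0])),np.round(s["joint_pos"],2),s["gripper_width"])
c=grab("wrist","w3");im=c["im"];hsv=cv2.cvtColor(im,cv2.COLOR_RGB2HSV);H,S,V=[hsv[...,i] for i in range(3)]
red=(((H<6)|(H>174))&(S>150)&(V>60)).astype(np.uint8);P=fe_cloud(c)
near=(np.hypot(P[...,0]-545,P[...,1]+312)<70)&(P[...,2]>77)&(P[...,2]<88)
m=(red>0)&near;cn=max(cv2.findContours(m.astype(np.uint8),0,1)[0],key=len)[:,0]
w=fe_plane(c,cn,np.array([0,0,82.]),np.array([0,0,1.]))[:,:2].astype(np.float32);print(m.sum(),cv2.minAreaRect(w))
a=fe_plane(c,np.argwhere(m)[:,::-1],np.array([0,0,82.]),np.array([0,0,1.]))[:,:2];v=np.linalg.svd(a-a.mean(0),full_matrices=False)[2][0];print(a.mean(0),np.degrees(np.arctan2(v[1],v[0])))
cv2.imwrite("pics/w3.png",im[:,:,::-1])
E
```

```text
t: 8.28
eef_pos: [539.6, -289.6, 259.2]
tool_rot: [0.0, 0.978, -0.21, -0.0]
force: [-0.2, 0.0, -1.2]
gripper_width: 85.2
grip_force: 0.0
t: 8.65
eef_pos: [542.9, -307.7, 229.7]
tool_rot: [-0.0, 0.978, -0.207, -0.0]
force: [-0.5, -0.3, -0.2]
gripper_width: 59.9
grip_force: 0.0
[ 542.9 -307.7  229.7] toolx -23.897003121771434 [-0.64  0.22  1.53  0.    1.39  1.35] 59.907292864898686
1960 ((540.4808349609375, -312.2779846191406), (22.856929779052734, 92.50169372558594), 66.17107391357422)
[ 541.93104697 -312.94497977] 156.57685685012314
```

View pics/w3.png

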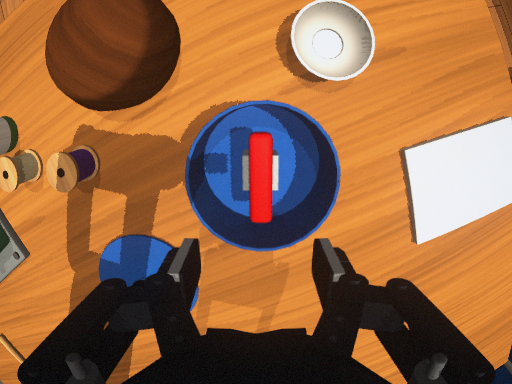

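The wrist view shows the red bar at (261,177), upright in the tin, lined up with the tool to within about half a degree. I go down and grip it.

```bash
python3 -m pendant '[{"x":-0.001,"y":-0.004,"z":-0.045,"wx":0,"wy":0,"wz":0,"hand":0.4},{"x":0,"y":0,"z":-0.055,"wx":0,"wy":0,"wz":0,"hand":0.4},{"x":0,"y":0,"z":-0.04,"wx":0,"wy":0,"wz":0,"hand":0.4},{"x":0,"y":0,"z":-0.025,"wx":0,"wy":0,"wz":0,"hand":0.4},{"x":0,"y":0,"z":-0.01,"wx":0,"wy":0,"wz":0,"hand":0.4},{"x":0,"y":0,"z":0,"wx":0,"wy":0,"wz":0,"hand":0.4}]'
```

```text
t: 9.45
eef_pos: [542.9, -311.4, 55.0]
tool_rot: [0.0, 0.979, -0.206, 0.0]
force: [0.3, 0.1, 0.3]
gripper_width: 59.9
grip_force: 0.0
```

```bash
python3 -m pendant '[{"x":0,"y":0,"z":0,"wx":0,"wy":0,"wz":0,"hand":-1},{"x":0,"y":0,"z":0,"wx":0,"wy":0,"wz":0,"hand":-1},{"x":0,"y":0,"z":0,"wx":0,"wy":0,"wz":0,"hand":-1},{"x":0,"y":0,"z":0,"wx":0,"wy":0,"wz":0,"hand":-1}]' 100
```

```text
t: 9.95
eef_pos: [543.5, -312.8, 56.3]
tool_rot: [0.001, 0.978, -0.207, 0.001]
force: [-0.9, -0.6, 6.5]
gripper_width: 22.2
grip_force: 99.1
```

```bash
python3 -m pendant '[{"x":0,"y":0,"z":0.01,"wx":0,"wy":0,"wz":0,"hand":-1},{"x":0,"y":0,"z":0.025,"wx":0,"wy":0,"wz":0,"hand":-1},{"x":0,"y":0,"z":0.045,"wx":0,"wy":0,"wz":0,"hand":-1},{"x":0,"y":0,"z":0.055,"wx":0,"wy":0,"wz":0,"hand":-1},{"x":0,"y":0,"z":0.055,"wx":0,"wy":0,"wz":0,"hand":-1},{"x":0,"y":0,"z":0.03,"wx":0,"wy":0,"wz":0,"hand":-1},{"x":0,"y":0,"z":0,"wx":0,"wy":0,"wz":0,"hand":-1}]'
cat > view.py <<'E'
import sys
from h import *
from cell import monitor
from scipy.spatial.transform import Rotation as Ro
s=monitor.read_state();T=Ro.from_quat(s["tool_rot"],scalar_first=True).as_matrix();p=np.array(s["eef_pos"])
print(p.round(1),"x",T[:,0].round(3),"z",T[:,2].round(3),"w",round(s["gripper_width"],1),"F",np.round(s["force"],1),"M",np.round(s["moment"],2),"q",np.round(s["joint_pos"],2))
c=grab("wrist",sys.argv[1]);im=c["im"];P=(fe_cloud(c)-p)@T
hsv=cv2.cvtColor(im,cv2.COLOR_RGB2HSV);H,S,V=[hsv[...,i] for i in range(3)]
m=((H<6)|(H>174))&(S>150)&(V>60)&(np.linalg.norm(P,axis=-1)<90)
Q=P[m];print("bar in tool frame n",len(Q),"min",np.nanpercentile(Q,1,0).round(1),"max",np.nanpercentile(Q,99,0).round(1))
topf=m&(P[...,2]<np.nanpercentile(Q[:,2],50))
Q=P[topf];v=np.linalg.svd(Q-Q.mean(0),full_matrices=False)[2];print("top face long axis",v[0].round(3),"normal",v[2].round(3))
cv2.imwrite(f"pics/{sys.argv[1]}.png",im[:,:,::-1])
E
python3 view.py w4
```

```text
t: 10.82
eef_pos: [543.5, -312.5, 277.6]
tool_rot: [0.001, 0.978, -0.207, 0.003]
force: [-0.3, 0.1, -2.2]
gripper_width: 22.7
grip_force: 98.4
[ 543.5 -312.5  277.6] x [ 0.915 -0.404  0.006] z [ 0.005 -0.003 -1.   ] w 22.7 F [-0.3  0.1 -2.2] M [-0.03 -0.01  0.02] q [-0.65  0.19  1.47  0.    1.47  1.34]
bar in tool frame n 7812 min [-36.7 -10.7 -28.1] max [ 43.9  12.1 -14.3]
top face long axis [-1.     0.005  0.001] normal [-0.001 -0.04  -0.999]
```

View pics/w4.png

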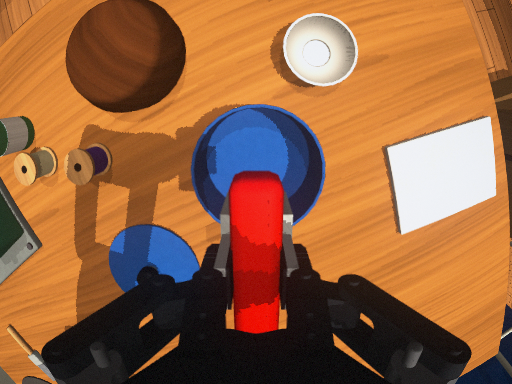

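The wrist view shows the bar firmly held at (257,250), aligned with the tool, and the tin now empty. I work out the pre-fit pose.

```bash
cat > goal.py <<'E'
import sys
from h import *
from cell import monitor
from scipy.spatial.transform import Rotation as Ro
h=float(sys.argv[1]);off=np.array([-2.5,0.5,51.5])
psi,L=np.radians(7.7),np.radians(32)
ax=np.array([-np.sin(L)*np.cos(psi),-np.sin(L)*np.sin(psi),np.cos(L)])
e1=np.cross(ax,[0,0,1]);e1/=np.linalg.norm(e1);e2=np.cross(ax,e1);a=np.radians(-6.1)
d1=np.cos(a)*e1+np.sin(a)*e2;d2=np.cross(ax,d1)
T=np.c_[-d2,np.cross(-ax,-d2),-ax]
seat=np.array([627.7,195.3,150]);tcp=seat+h*ax-T@off
s=monitor.read_state();C=Ro.from_quat(s["tool_rot"],scalar_first=True);p=np.array(s["eef_pos"])
rv=(Ro.from_matrix(T)*C.inv()).as_rotvec()
print("goal",tcp.round(1),"shift",(tcp-p).round(1),"rotvec",rv.round(4),"deg",np.degrees(np.linalg.norm(rv)).round(1),"ax",ax.round(3),"x",d2.round(3),"y",d1.round(3))
err=T.T@(p-(seat-T@off)); print("now in goal frame (x,y,height)",err[0].round(2),err[1].round(2),(-err[2]).round(2),"F tool",(T.T@s["force"]).round(1),"M",(T.T@s["moment"]).round(2),"w",round(s["gripper_width"],1))
E
python3 goal.py 62
```

```text
goal [570.2 187.8 247.6] shift [ 27.7 499.5 -27. ] rotvec [-0.0489 -0.5599  0.4325] deg 40.6 ax [-0.525 -0.071  0.848] x [-0.85  -0.008 -0.527] y [-0.044  0.997  0.056]
now in goal frame (x,y,height) -13.16 495.5 134.9 F tool [-2.  -0.2  3.2] M [-0.01 -0.01  0.02] w 22.6
```

```bash
python3 -m pendant '[{"x":0.003,"y":0.03,"z":0,"wx":0,"wy":0,"wz":0,"hand":-1},{"x":0.003,"y":0.05,"z":0,"wx":0,"wy":0,"wz":0,"hand":-1},{"x":0.003,"y":0.06,"z":0,"wx":-0.0061,"wy":-0.07,"wz":0.0541,"hand":-1},{"x":0.003,"y":0.06,"z":0,"wx":-0.0061,"wy":-0.07,"wz":0.0541,"hand":-1},{"x":0.003,"y":0.06,"z":0,"wx":-0.0061,"wy":-0.07,"wz":0.0541,"hand":-1},{"x":0.003,"y":0.06,"z":0,"wx":-0.0061,"wy":-0.07,"wz":0.0541,"hand":-1},{"x":0.003,"y":0.06,"z":0,"wx":-0.0061,"wy":-0.07,"wz":0.0541,"hand":-1},{"x":0.003,"y":0.05,"z":0,"wx":-0.0061,"wy":-0.07,"wz":0.0541,"hand":-1}]'
python3 -m pendant '[{"x":0.003,"y":0.04,"z":0,"wx":-0.0061,"wy":-0.07,"wz":0.0541,"hand":-1},{"x":0,"y":0.02,"z":0,"wx":-0.0061,"wy":-0.07,"wz":0.0541,"hand":-1},{"x":0,"y":0.008,"z":0,"wx":0,"wy":0,"wz":0,"hand":-1},{"x":0,"y":0,"z":0,"wx":0,"wy":0,"wz":0,"hand":-1}]'; python3 goal.py 62
```

```text
t: 11.88
eef_pos: [564.2, 120.4, 270.4]
tool_rot: [-0.025, 0.978, -0.041, 0.205]
force: [0.8, -0.1, -2.5]
gripper_width: 21.8
grip_force: 98.6
t: 12.38
eef_pos: [568.7, 186.1, 272.5]
tool_rot: [-0.033, 0.962, 0.013, 0.271]
force: [0.2, -0.0, -2.5]
gripper_width: 22.5
grip_force: 98.8
goal [570.2 187.8 247.6] shift [  1.5   1.6 -24.9] rotvec [ 0.0005 -0.0048  0.0001] deg 0.3 ax [-0.525 -0.071  0.848] x [-0.85  -0.008 -0.527] y [-0.044  0.997  0.056]
now in goal frame (x,y,height) 11.86 0.18 83.98 F tool [-1.1  0.2  2.3] M [-0.06 -0.49 -0.02] w 22.5
```

```bash
python3 -m pendant '[{"x":0.002,"y":0.002,"z":-0.015,"wx":0,"wy":-0.005,"wz":0,"hand":-1},{"x":0.006,"y":0,"z":-0.02,"wx":0,"wy":0,"wz":0,"hand":-1},{"x":0,"y":0,"z":0,"wx":0,"wy":0,"wz":0,"hand":-1},{"x":0,"y":0,"z":0,"wx":0,"wy":0,"wz":0,"hand":-1}]';for i in 1 2; do python3 goal.py 50;done; python3 - <<'E'
from h import *
c=grab("scene","s2");cv2.imwrite("pics/s2.png",cv2.resize(c["im"][140:225,270:390,::-1],None,fx=6,fy=6))
E
```

```text
t: 12.88
eef_pos: [578.0, 187.6, 239.9]
tool_rot: [-0.033, 0.961, 0.013, 0.276]
force: [0.1, 0.0, -2.2]
gripper_width: 22.3
grip_force: 98.7
goal [576.5 188.6 237.4] shift [-1.5  1.  -2.5] rotvec [-0.0002  0.0041  0.0009] deg 0.2 ax [-0.525 -0.071  0.848] x [-0.85  -0.008 -0.527] y [-0.044  0.997  0.056]
now in goal frame (x,y,height) 2.54 0.94 51.38 F tool [-1.   0.1  1.9] M [-0.09 -0.53  0.04] w 22.3
goal [576.5 188.6 237.4] shift [-1.5  1.  -2.5] rotvec [-0.0002  0.0041  0.0009] deg 0.2 ax [-0.525 -0.071  0.848] x [-0.85  -0.008 -0.527] y [-0.044  0.997  0.056]
now in goal frame (x,y,height) 2.54 0.94 51.38 F tool [-1.   0.1  1.9] M [-0.09 -0.53  0.04] w 22.3
```

View pics/s2.png

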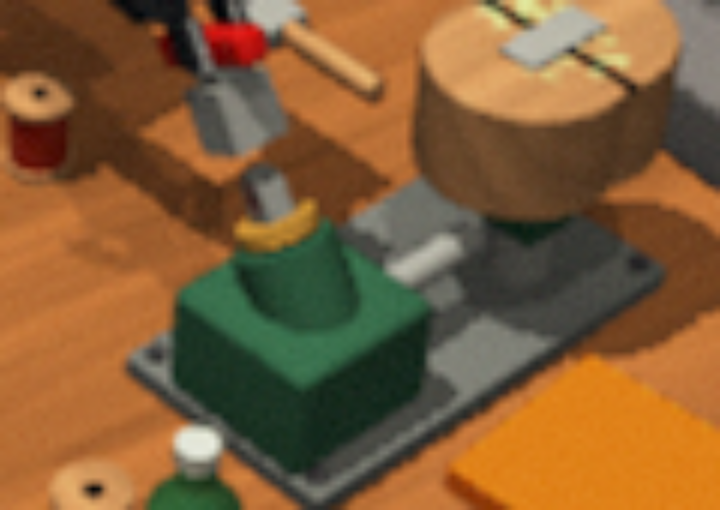

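The scene crop shows the hub at (237,110) poised just beyond the shaft tip at (265,180), on the shaft's line. I correct the small offset and advance.

```bash
python3 -m pendant '[{"x":-0.0015,"y":0.001,"z":-0.0025,"wx":0,"wy":0.004,"wz":0,"hand":-1},{"x":0.0053,"y":0.0007,"z":-0.0085,"wx":0,"wy":0,"wz":0,"hand":-1},{"x":0.0032,"y":0.0004,"z":-0.0051,"wx":0,"wy":0,"wz":0,"hand":-1},{"x":0.0021,"y":0.0003,"z":-0.0034,"wx":0,"wy":0,"wz":0,"hand":-1},{"x":0,"y":0,"z":0,"wx":0,"wy":0,"wz":0,"hand":-1},{"x":0,"y":0,"z":0,"wx":0,"wy":0,"wz":0,"hand":-1}]';python3 goal.py 30
```

```text
t: 13.68
eef_pos: [586.6, 190.7, 219.9]
tool_rot: [-0.033, 0.961, 0.014, 0.274]
force: [0.3, 0.4, -2.1]
gripper_width: 22.3
grip_force: 98.9
goal [587.  190.  220.5] shift [ 0.4 -0.6  0.6] rotvec [-0.0002  0.0001 -0.0004] deg 0.0 ax [-0.525 -0.071  0.848] x [-0.85  -0.008 -0.527] y [-0.044  0.997  0.056]
now in goal frame (x,y,height) -0.65 -0.63 29.67 F tool [-0.9 -0.3  2. ] M [-0.05 -0.35 -0.05] w 22.3
```

No contact force so far. I advance another 6 mm, past the taper.

```bash
python3 -m pendant '[{"x":0.0021,"y":0,"z":-0.003,"wx":0,"wy":0,"wz":0,"hand":-1},{"x":0.0016,"y":0.0002,"z":-0.0025,"wx":0,"wy":0,"wz":0,"hand":-1},{"x":0,"y":0,"z":0,"wx":0,"wy":0,"wz":0,"hand":-1},{"x":0,"y":0,"z":0,"wx":0,"wy":0,"wz":0,"hand":-1}]';python3 goal.py 24
```

```text
t: 14.18
eef_pos: [591.0, 190.9, 215.0]
tool_rot: [-0.033, 0.961, 0.014, 0.275]
force: [5.6, 0.3, -3.1]
gripper_width: 22.0
grip_force: 98.7
goal [590.2 190.5 215.4] shift [-0.9 -0.5  0.4] rotvec [-0.0005  0.002  -0.0004] deg 0.1 ax [-0.525 -0.071  0.848] x [-0.85  -0.008 -0.527] y [-0.044  0.997  0.056]
now in goal frame (x,y,height) 0.52 -0.41 23.18 F tool [3.1 0.2 5.6] M [0.02 0.51 0.03] w 22.0
```

```bash
python3 -m pendant '[{"x":0.0008,"y":0,"z":0.0005,"wx":0,"wy":0,"wz":0,"hand":-1},{"x":0.0016,"y":0.0002,"z":-0.0025,"wx":0,"wy":0,"wz":0,"hand":-1},{"x":0.0016,"y":0.0002,"z":-0.0025,"wx":0,"wy":0,"wz":0,"hand":-1},{"x":0,"y":0,"z":0,"wx":0,"wy":0,"wz":0,"hand":-1},{"x":0,"y":0,"z":0,"wx":0,"wy":0,"wz":0,"hand":-1}]';python3 goal.py 18
```

```text
t: 14.8
eef_pos: [594.4, 191.2, 209.8]
tool_rot: [-0.033, 0.961, 0.014, 0.274]
force: [5.1, -0.3, -1.4]
gripper_width: 22.4
grip_force: 98.8
goal [593.3 190.9 210.3] shift [-1.1 -0.4  0.5] rotvec [-0.0002  0.0003 -0.0004] deg 0.0 ax [-0.525 -0.071  0.848] x [-0.85  -0.008 -0.527] y [-0.044  0.997  0.056]
now in goal frame (x,y,height) 0.67 -0.28 16.95 F tool [3.6 0.6 3.8] M [-0.01  0.39  0.02] w 22.4
```

```bash
python3 -m pendant '[{"x":0.002,"y":0.0002,"z":-0.0022,"wx":0,"wy":0,"wz":0,"hand":-1},{"x":0.0016,"y":0.0002,"z":-0.0025,"wx":0,"wy":0,"wz":0,"hand":-1},{"x":0.0016,"y":0.0002,"z":-0.0025,"wx":0,"wy":0,"wz":0,"hand":-1},{"x":0,"y":0,"z":0,"wx":0,"wy":0,"wz":0,"hand":-1},{"x":0,"y":0,"z":0,"wx":0,"wy":0,"wz":0,"hand":-1}]';python3 goal.py 8
```

```text
t: 15.42
eef_pos: [599.3, 191.8, 202.3]
tool_rot: [-0.033, 0.961, 0.014, 0.273]
force: [2.6, 0.4, -2.9]
gripper_width: 22.2
grip_force: 98.8
goal [598.6 191.6 201.8] shift [-0.8 -0.2 -0.4] rotvec [-0.0001 -0.0005 -0.0004] deg 0.0 ax [-0.525 -0.071  0.848] x [-0.85  -0.008 -0.527] y [-0.044  0.997  0.056]
now in goal frame (x,y,height) 0.88 -0.2 7.97 F tool [ 0.7 -0.1  3.9] M [-0.08  0.03  0.  ] w 22.2
```

Smooth so far, with about 8 mm left. I push on gently until it contacts.

```bash
python3 -m pendant '[{"x":0.0016,"y":0.0002,"z":-0.0025,"wx":0,"wy":0,"wz":0,"hand":-1},{"x":0.0016,"y":0.0002,"z":-0.0025,"wx":0,"wy":0,"wz":0,"hand":-1},{"x":0,"y":0,"z":0,"wx":0,"wy":0,"wz":0,"hand":-1},{"x":0,"y":0,"z":0,"wx":0,"wy":0,"wz":0,"hand":-1}]';python3 goal.py 0
```

```text
t: 15.92
eef_pos: [602.5, 192.2, 197.3]
tool_rot: [-0.033, 0.961, 0.014, 0.273]
force: [0.9, -0.1, -2.0]
gripper_width: 22.3
grip_force: 98.8
goal [602.8 192.2 195. ] shift [ 0.3 -0.  -2.2] rotvec [-0.     -0.0006 -0.0004] deg 0.0 ax [-0.525 -0.071  0.848] x [-0.85  -0.008 -0.527] y [-0.044  0.997  0.056]
now in goal frame (x,y,height) 0.94 -0.18 2.05 F tool [-0.3  0.3  2.1] M [-0.07 -0.13 -0.02] w 22.3
```

```bash
python3 -m pendant '[{"x":0.0008,"y":0.0001,"z":-0.0013,"wx":0,"wy":0,"wz":0,"hand":-1},{"x":0.0008,"y":0.0001,"z":-0.0013,"wx":0,"wy":0,"wz":0,"hand":-1},{"x":0,"y":0,"z":0,"wx":0,"wy":0,"wz":0,"hand":-1},{"x":0,"y":0,"z":0,"wx":0,"wy":0,"wz":0,"hand":-1}]';python3 goal.py 0
```

```text
t: 16.42
eef_pos: [603.8, 192.4, 195.4]
tool_rot: [-0.033, 0.961, 0.014, 0.273]
force: [-8.1, -1.3, 4.1]
gripper_width: 22.1
grip_force: 100.4
goal [602.8 192.2 195. ] shift [-1.1 -0.3 -0.4] rotvec [ 0.0002 -0.0007 -0.0006] deg 0.1 ax [-0.525 -0.071  0.848] x [-0.85  -0.008 -0.527] y [-0.044  0.997  0.056]
now in goal frame (x,y,height) 1.11 -0.23 -0.24 F tool [-4.7  0.7 -7.9] M [-0.23 -0.93 -0.06] w 22.1
```

```bash
python3 -m pendant '[{"x":0.0005,"y":0.0001,"z":-0.0008,"wx":0,"wy":0,"wz":0,"hand":-1},{"x":0,"y":0,"z":0,"wx":0,"wy":0,"wz":0,"hand":-1},{"x":0,"y":0,"z":0,"wx":0,"wy":0,"wz":0,"hand":-1}]';python3 goal.py 0
```

```text
t: 16.8
eef_pos: [604.0, 192.5, 195.4]
tool_rot: [-0.033, 0.961, 0.014, 0.273]
force: [-17.0, -4.7, 13.2]
gripper_width: 22.7
grip_force: 102.3
goal [602.8 192.2 195. ] shift [-1.2 -0.3 -0.4] rotvec [ 0.0004 -0.001  -0.0006] deg 0.1 ax [-0.525 -0.071  0.848] x [-0.85  -0.008 -0.527] y [-0.044  0.997  0.056]
now in goal frame (x,y,height) 1.28 -0.27 -0.31 F tool [ -7.5   3.2 -20.5] M [-0.53 -1.62  0.04] w 22.7
```

A hard stop against the collar: no travel while the force doubled. I relax, release and back out along the shaft axis.

```bash
python3 -m pendant '[{"x":-0.0006,"y":-0.0001,"z":0.001,"wx":0,"wy":0,"wz":0,"hand":-1},{"x":0,"y":0,"z":0,"wx":0,"wy":0,"wz":0,"hand":0.4},{"x":0,"y":0,"z":0,"wx":0,"wy":0,"wz":0,"hand":0.4},{"x":0,"y":0,"z":0,"wx":0,"wy":0,"wz":0,"hand":0.4},{"x":-0.0105,"y":-0.0014,"z":0.017,"wx":0,"wy":0,"wz":0,"hand":0.4},{"x":-0.021,"y":-0.0028,"z":0.034,"wx":0,"wy":0,"wz":0,"hand":0.4},{"x":-0.0263,"y":-0.0036,"z":0.0424,"wx":0,"wy":0,"wz":0,"hand":0.4},{"x":-0.0263,"y":-0.0036,"z":0.0424,"wx":0,"wy":0,"wz":0,"hand":0.4}]'
python3 -m pendant '[{"x":-0.03,"y":-0.004,"z":0.03,"wx":0,"wy":0,"wz":0,"hand":0.4},{"x":-0.03,"y":-0.03,"z":0.02,"wx":0,"wy":0,"wz":0,"hand":0.4},{"x":0,"y":0,"z":0,"wx":0,"wy":0,"wz":0,"hand":0.4}]'
python3 - <<'E'
from h import *
c=grab("scene","s3");P=cloud(c);im=c["im"];cv2.imwrite("pics/s3.png",cv2.resize(im[120:290,140:400,::-1],None,fx=3,fy=3))
ax=np.array([-.525,-.071,.848]);seat=np.array([627.7,195.3,150])
hsv=cv2.cvtColor(im,cv2.COLOR_RGB2HSV);H,S,V=[hsv[...,i] for i in range(3)]
for n in("scene","top"):
    c=grab(n,n+"9");P=cloud(c);hsv=cv2.cvtColor(c["im"],cv2.COLOR_RGB2HSV);H,S,V=[hsv[...,i] for i in range(3)]
    m=((H<6)|(H>174))&(S>150)&(V>60)&(np.linalg.norm(P-seat-66*ax,axis=-1)<70)
    Q=(P[m]-seat)@ax;print(n,m.sum(),"bar heights along shaft",np.percentile(Q,[5,25,50,75,95]).round(1))
E
```

```text
t: 17.8
eef_pos: [519.2, 180.9, 332.1]
tool_rot: [-0.033, 0.961, 0.014, 0.274]
force: [0.9, -0.3, -0.1]
gripper_width: 59.5
grip_force: 0.0
t: 18.18
eef_pos: [460.0, 146.3, 384.9]
tool_rot: [-0.033, 0.96, 0.013, 0.277]
force: [0.9, 0.3, -0.1]
gripper_width: 59.9
grip_force: 0.0
scene 109 bar heights along shaft [58.1 63.6 69.6 74.9 76.8]
top 296 bar heights along shaft [70.5 75.2 76.7 78.1 80. ]
```

View pics/s3.png

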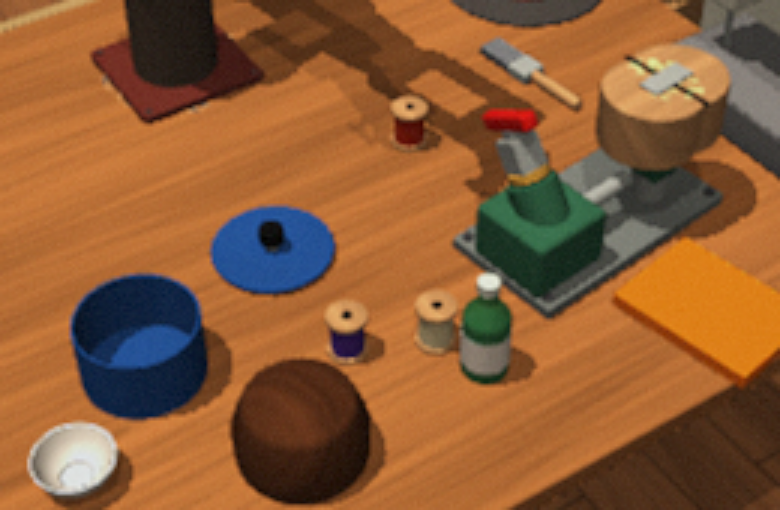

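The scene crop shows the lid flat with its knob up at (272,245). The handle sits home on the collar at (525,150), its bar top measuring about 77 mm up the shaft against 78 mm nominal. Nothing else has moved and the robot is clear.

```bash
python3 -c "
from cell import hand_in
print(hand_in())"
```

```text
the job is handed in; nothing more can be done
None
```

The lid lies flat, knob up, on the bare table, and the T-handle is pushed home against the collar on the stretcher's shaft; I handed the job in at about 18 s, with nothing dropped and nothing else visibly moved.

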